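# Slide the stamping holder under its spring clip

## Robot

A 7-joint arm with a two-finger parallel gripper is mounted at the origin on the work surface. World frame = base frame: x ahead of the robot, y to its left, z up, the work surface at z = 0. Lengths are in m, angles in rad, forces in N, time in s.
With the tool pointing down it reaches from about 0.425 to 0.95 m from the base axis. Payload 4.7 kg.
Tool frame: the origin (TCP) lies on the centre line of the jaws, within the pads' length; the fingertips stand ahead of it and the grasp point (between the pads) lies 11 mm behind it (env.nose_length is the z of the fingertips in the tool frame, in m); z points along the fingers, y is the direction in which the jaws open and shut (so a half turn about z gives the same grasp; the last joint's range is limited). The gripper opens to 85 mm and grips with 20 to 120 N. Pads are 22 mm wide; open, the fingers measure 114 mm over their backs; the gripper's body (76 mm by 85 mm) begins 54 mm behind the grasp point. The pads swing forward as they close: fully open they stand 13 mm farther back than shut.
Start: joints at [1.218, 0.469, -0.049, 1.532, 0.024, 1.141, -0.082], TCP at [0.215, -0.64, 0.239] pointing down, gripper open.
Joint ranges: [-2.59, 2.59], [-0.33, 1.99], [-1.39, 1.29], [0.1, 2.45], [-1.04, 4.18], [0.21, 1.99], [-2.66, 2.66]. Speed limits (rad/s): [2.57, 2.57, 3.14, 3.14, 3.14, 3.14, 3.14].

## Interface

Orientations are given as a rotation vector (axis times angle).
In Python, from bench import env gives the robot as it stands.
- The arm moves only by the shell command python3 -m inch 'ROWS' [FORCE]. ROWS is JSON, a list of rows, each a list of 5 numbers: the closure, from -1 (fully open) to 1 (shut), then the shift along the world's x, y, z in m, then the turn about the world's z in degrees. In form: [[jaw, x, y, z, twist], ...]. A call has 1 to 5 rows; each row shifts and turns the pose as measured when the row begins; what a row does not reach is not made up. A row lasts 1/12 s, in which the tool goes at most 41.7 mm and 7.16 degrees, less where a joint would pass 70% of its speed; a pose out of reach is approached as far as the arm can. A call with a gripper value outside its range is refused whole. The fingers move at their own pace and stop on an object; FORCE is the grip in N (left out, the last holds). Time passes only in rows, so rows that do not move let the fingers close. It gives the time, the measured TCP pose, the force and the opening at its end, in the units of the state.
- env.get_obs(): the state, without advancing time (a new reading comes with each control period).
- env.grab_frame(name): name is "scene" or "top"; returns a dict with "img" (384x512x3 uint8, blue, green, red), "fov_y" (degrees; the focal length in pixels is half the picture's height over the tangent of half this angle, whatever the lens; pixels are square), "cx", "cy" (the principal point, pixels), "rvec" (rotation vector, rad) and "tvec" (3), from world to camera coordinates, as OpenCV has them. Camera axes: x right, y down, z forward; pixel columns grow to the right and rows downward; lengths in m; the calibration is good to about 2 mm. A picture is of the moment at which its call begins. There is no depth.
- env.finish_job(): hands the job in, once; it reports no verdict.
The state is a dict: "t": time; "qpos": joint angles; "joint_velocities": joint speeds; "joint_efforts": joint torques, N m; "eef_pos": TCP position; "orientation": TCP orientation; "ft_force": force on the tool from outside, world axes, zero at the start; "torque": the same for the moment, N m; "opening": finger opening in m.
Only numpy, scipy, OpenCV 4.12 (cv2) and the standard library are available. Lean on these libraries where they do the work, as an engineer would, in place of code of your own. Each camera call takes 0.05 s, during which the arm holds its last target.

## Task

On the saddle-maker's stamping jig, press the clip's long thumb bar down with one fingertip to open the clip and, keeping it pressed, push the flat holder along its channel with the other fingertip until its front edge is home against the end stop. Then let go of the bar so that the clip closes onto the holder, and move clear. Do not pick the holder up, and leave the other things on the bench where they are.

Things in the scene. Friction and masses are not known exactly. Their poses are not given: they have to be found in the camera images.
- jig: Fixed stamping jig, dark wooden base 215 x 125 x 14 with a raised steel deck. Origin on the table under the channel's centre line. x runs along the channel to the end stop (roughly away from the robot), y left, z up. Positions called 'jig' below are (x, y, z) in mm in this frame. Base spans x -118 to 97, y -85 to 40.
- channel (a point): Middle of the channel's floor, jig (0, 0, 22). The floor is level, top of the steel deck at z 22. The channel is 46 wide (y -23 to 23) between two steel rails 7 wide, 5 high above the floor, open at the robot's end. A fingertip here (y 0), behind the holder, and one on the bar (y -60) have 60 between their middles.
- stop (a point): Middle of the end stop's face, jig (75, 0, 25). The stop is a steel block, 60 wide, 12 high above the channel floor, closing the far end of the channel.
- bar (a point): Middle of the clip's thumb bar's upper face, moving with the clip: jig (-50, -60, 39) at rest. Steel strip right of the channel, x -105 to 5, y -41 to -74, same height all along x, so a fingertip can slide along it. Sinks 3.4 per 0.1 rad: z 30 at 0.27 rad. Outer edge higher by 0.2 rad slope at rest, level at 0.2 rad.
- shaft (a point): Middle of the clip's hinge shaft, jig (-18, -26, 31), along x between channel and bar. Its lugs reach z 38 and span y -33 to -20: the two fingertips straddle it.
- jaw (a point): Underside of the clip's jaw foot, jig (55, 8, 24) at rest. The jaw is an arm x 45 to 65 from the shaft over the channel to y 13, 38 high at rest, with a roller-shaped foot (diameter 10) at its end. At rest 2 above the channel floor, so it blocks the 6 thick holder until the bar is pressed. Moves with the clip.
- clip (a joint): Spring clip's angle, rad: 0 at rest (jaw down), grows as the thumb bar is pressed down and the jaw rises, limit 0.42. A spring closes it: about 3 N on the bar starts it, 6 N holds it at 0.3. The jaw clears the holder above 0.13; 0.2 to 0.35 is a good opening. Closed onto the holder it reads about 0.12.
- holder: Loose steel holder in the channel, some 130 g: plate 80 long (x), 42 wide, 6 thick, with a full-width raised back edge at the robot's end, 5 thick, 20 tall in all, and a low round brass dome on the plate. Origin: middle of its underside; x towards the stop. Front edge at x +40, outer face of back edge at x -40. Home with its origin at jig x 35; starts at jig x -25 to 0.
- blank: Bare flat steel plate, 80 x 42 x 6, no raised edge, lying apart on the left: a bystander, to be left alone. Origin in the middle of its underside.
- spool: Wooden spool standing up, 36 across, 50 tall, just left of the jig: a bystander, to be left alone. Origin in the middle of its underside.
- wax: Yellowish wax puck, 44 across, 24 tall, just left of the jig: a bystander, to be left alone. Origin in the middle of its underside.
- tin: Small open metal tin, 60 across, 42 tall, just beyond the jig: a bystander, to be left alone. Origin in the middle of its underside.
- awl: Hand tool with a dark wooden handle lying to the right of the jig: a bystander, to be left alone. Origin in the middle of its underside.
- hammer: Hammer with a wooden handle lying on the left: a bystander, to be left alone. Origin in the middle of its underside.
- brush: Wooden-handled brush lying on the right: a bystander, to be left alone. Origin in the middle of its underside.
Not all that is in view belongs to the job. There is more than one size of the holder; the one meant has the size given above.

How it is judged:
On the way, in this order (a step that is already met when the one before it is completed fails the run):
1. the clip is pressed open with a finger while the holder is still short of the jaw (value of joint clip above 0.15 rad and contact force between the fingers and jig above 1 N and x of holder in the frame of jig below 0.006 m), for 0.1 s.
2. with the clip still pressed open by a finger, the holder has come home against the stop (within 4 mm) (value of joint clip above 0.145 rad and contact force between the fingers and jig above 1 N and x of holder in the frame of jig above 0.031 m), for 0.05 s.
At the end, for the whole second after the job is handed in: The holder lies flat in the channel with its front edge within 4 mm of the end stop, the released clip has closed onto it (joint between 0.08 and 0.145 rad), and all is at rest (x of holder in the frame of jig between 0.031 and 0.039 m and y of holder in the frame of jig between -0.005 and 0.005 m and z of holder in the frame of jig between 0.019 and 0.025 m and value of joint clip between 0.08 and 0.145 rad and linear speed of holder below 0.01 m/s); the robot touches nothing.
It fails at once if the holder is lifted off the deck or tipped (height (world z) of holder above 0.03 m or angle between holder's own z axis and vertical above 0.15 rad).
It fails at once if another thing on the bench is shifted by more than 25 mm (distance of any of blank, spool, wax, tin, awl, hammer, brush from where it was at the start of the episode above 0.025 m).
It also fails if it takes over 48 s, if anything falls off the work surface, if the arm or the gripper's body presses on something with over 40 N, if the wrist force passes 120 N, or if a joint passes its speed limit or range.

## Working session

There is one attempt and no reset: what is moved stays moved. The work goes in short steps, Python scripts to look and compute and a shell command to move; the robot and the scene stay as the last step left them, time stands still between calls to the robot, and variables do not carry over. Pictures are saved under pics/ and viewed, and the job is handed in when it is done.

```bash
ls; mkdir -p pics
python3 - <<'E'
from bench import env
import cv2
print(env.get_obs()); print(env.nose_length)
for n in("scene","top"):
    f=env.grab_frame(n); cv2.imwrite(f"pics/{n}0.png",f["img"]); print(n,{k:v for k,v in f.items() if k!="img"})
E
```

```text
pics
{'t': 0.0, 'qpos': array([ 1.21809848,  0.46943079, -0.04863214,  1.53369407,  0.02409357,
        1.1409747 , -0.08232397]), 'joint_velocities': array([-0.0001182 , -0.00011104,  0.00043462,  0.00083317, -0.00124264,
        0.00082611,  0.00020566]), 'joint_efforts': array([ 4.44220350e-04, -5.10315835e+01, -4.62975469e-02, -2.37710434e+01,
        1.07673972e-02,  7.58423936e-03,  9.88699469e-06]), 'eef_pos': array([ 0.21461897, -0.63937723,  0.23826862]), 'orientation': array([-3.09863670e+00, -5.06156213e-01,  5.59313486e-04]), 'ft_force': array([ 0.03616944, -0.41493941,  0.13315854]), 'torque': array([ 0.02183326, -0.05262303,  0.05997697]), 'opening': 0.08541258102245435}
0.008
scene {'fov_y': 53.68530321077043, 'cx': 260.7665017455276, 'cy': 192.08615937213204, 'rvec': array([ 1.13746284,  2.25325033, -1.07713632]), 'tvec': array([ 0.32134043, -0.23998511,  1.38611601])}
top {'fov_y': 44.603444003162195, 'cx': 261.4158857396686, 'cy': 190.14328626308583, 'rvec': array([ 2.166426  , -2.16865479,  0.07993614]), 'tvec': array([0.01080582, 0.58035355, 1.16483583])}
```

View pics/scene0.png

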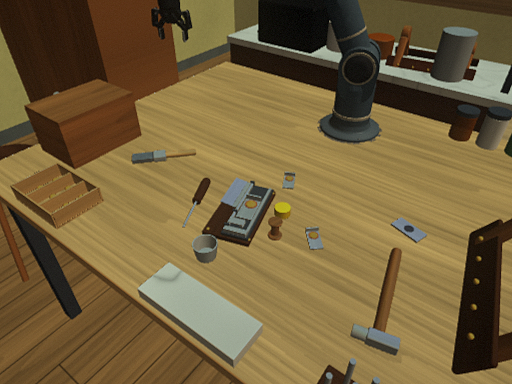

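View pics/top0.png

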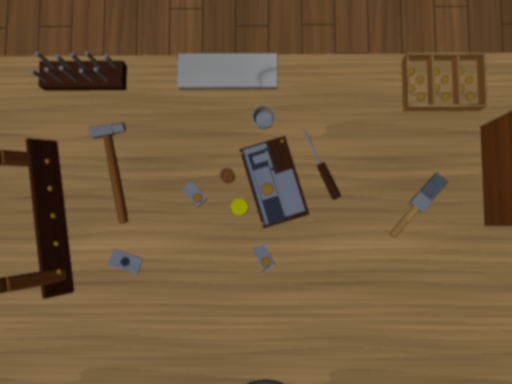

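Run:
```python
import cv2
im=cv2.imread("pics/top0.png"); c=im[90:270,160:370]; cv2.imwrite("pics/topcrop.png",cv2.resize(c,None,fx=3.3,fy=3.3,interpolation=cv2.INTER_CUBIC))
```

```text
(no output)
```

View pics/topcrop.png

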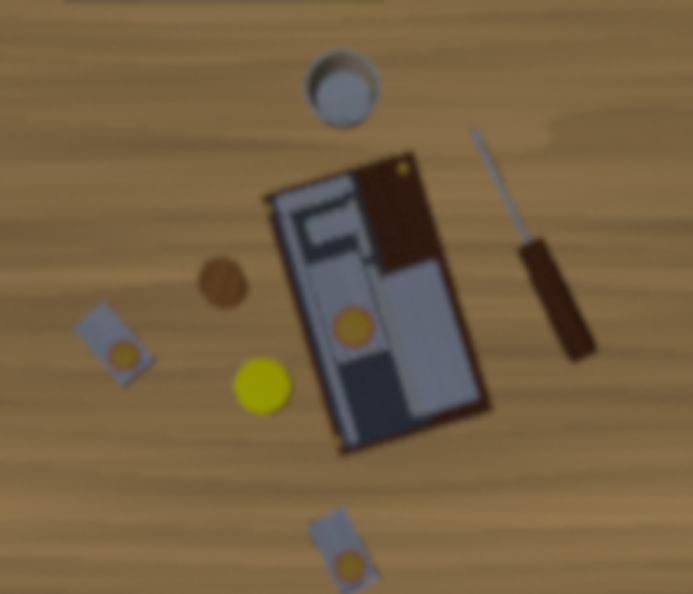

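Run:
```python
import cv2
im=cv2.imread("pics/scene0.png"); c=im[160:260,190:330]; cv2.imwrite("pics/scenecrop.png",cv2.resize(c,None,fx=5.5,fy=5.5,interpolation=cv2.INTER_CUBIC))
```

```text
(no output)
```

View pics/scenecrop.png

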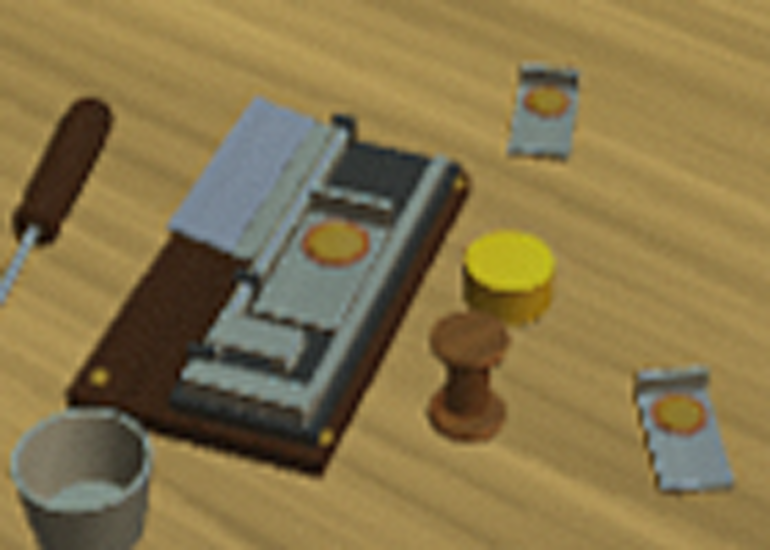

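```bash
cat > h.py <<'E'
import numpy as np, cv2
from scipy.optimize import least_squares
def cam(f):
    h=384; fl=h/2/np.tan(np.radians(f["fov_y"])/2)
    return np.array([[fl,0,f["cx"]],[0,fl,f["cy"]],[0,0,1]]),np.array(f["rvec"]),np.array(f["tvec"])
def proj(f,P):
    K,r,t=cam(f); return cv2.projectPoints(np.float64(P).reshape(-1,1,3),r,t,K,None)[0].reshape(-1,2)
def ray(f,uv,z):
    K,r,t=cam(f); R=cv2.Rodrigues(r)[0]; C=-R.T@t
    d=R.T@np.linalg.inv(K)@np.array([uv[0],uv[1],1]); return C+d*(z-C[2])/d[2]
def J2W(p,P):
    P=np.float64(P).reshape(-1,3)/1000; c,s=np.cos(p[2]),np.sin(p[2])
    return np.c_[p[0]+c*P[:,0]-s*P[:,1],p[1]+s*P[:,0]+c*P[:,1],P[:,2]]
E
python3 - <<'E'
from h import *
from bench import env
T=env.grab_frame("top");S=env.grab_frame("scene")
u=lambda L,s,o:(np.array(L)+.5)/s-.5+np.array(o)
# far-left, far-right, near-right, near-left, base top z14
P=np.array([[97,40,14],[97,-85,14],[-118,-85,14],[-118,40,14]])
Ut=u([(265,198),(412,152),(491,408),(342,453)],3.3,(160,90))
Us=u([(322,465),(72,392),(468,178)],5.5,(190,160))
for q in Ut: print(ray(T,q,.014))
for q in Us: print('s',ray(S,q,.014))
def run(a,b):
    def res(p):
        r=[]
        if a:r.append((proj(T,J2W(p,P))-Ut).ravel())
        if b:r.append((proj(S,J2W(p,P[[0,1,3]]))-Us).ravel())
        return np.concatenate(r)
    s=least_squares(res,[.6,0,.2]);print(a,b,s.x,s.fun.round(1));return s.x
run(1,0);run(0,1);p=run(1,1)
np.save("p.npy",p)
# overlay
L=[[(-118,40,14),(97,40,14),(97,-85,14),(-118,-85,14),(-118,40,14)],[(75,-30,34),(75,30,34)],[(-110,-23,22),(75,-23,22)],[(-110,23,22),(75,23,22)],[(-105,-41,37.2),(5,-41,37.2),(5,-74,43),(-105,-74,43),(-105,-41,37.2)]]
for f,n,(x,y,w,h),s in((T,"top",(220,120,110,120),5),(S,"scene",(190,160,120,100),6)):
    im=cv2.resize(f["img"][y:y+h,x:x+w],None,fx=s,fy=s,interpolation=cv2.INTER_CUBIC)
    for l in L:
        q=((proj(f,J2W(p,l))-(x,y)+.5)*s-.5).astype(int); cv2.polylines(im,[q.reshape(-1,1,2)],False,(0,255,0),1)
    cv2.imwrite(f"pics/ov_{n}.png",im)
E
```

```text
[0.68698312 0.06603151 0.014     ]
[ 0.72322996 -0.04956293  0.014     ]
[ 0.52187979 -0.10973764  0.014     ]
[0.48719848 0.0056574  0.014     ]
s [0.69313996 0.07278775 0.014     ]
s [ 0.72479048 -0.04529734  0.014     ]
s [0.49115605 0.01029136 0.014     ]
1 0 [0.60846416 0.00269731 0.29334979] [-1.2 -1.1  0.4 -1.   1.2  0.7 -0.5  1.3]
0 1 [0.61085683 0.00652794 0.2981479 ] [ 0.5 -0.2 -1.3  0.7  0.9 -0.9]
1 1 [0.60891626 0.00392453 0.29631684] [-1.7 -1.1 -0.2 -1.2  0.8  0.4 -0.8  1.1  0.  -1.2 -1.6 -0.2  0.6 -1.5]
```

View pics/ov_top.png

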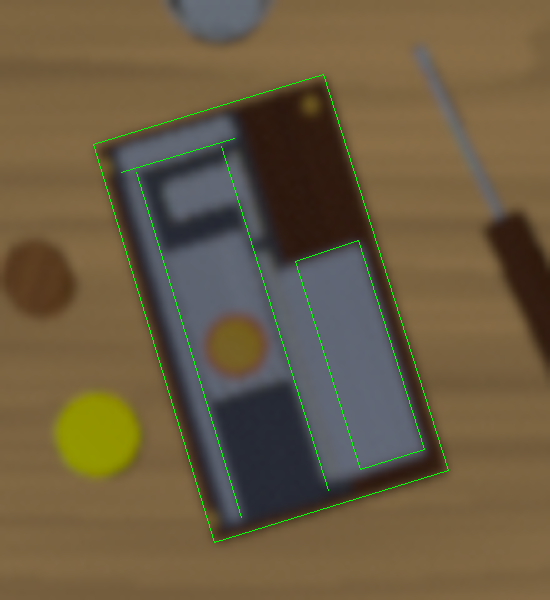

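View pics/ov_scene.png

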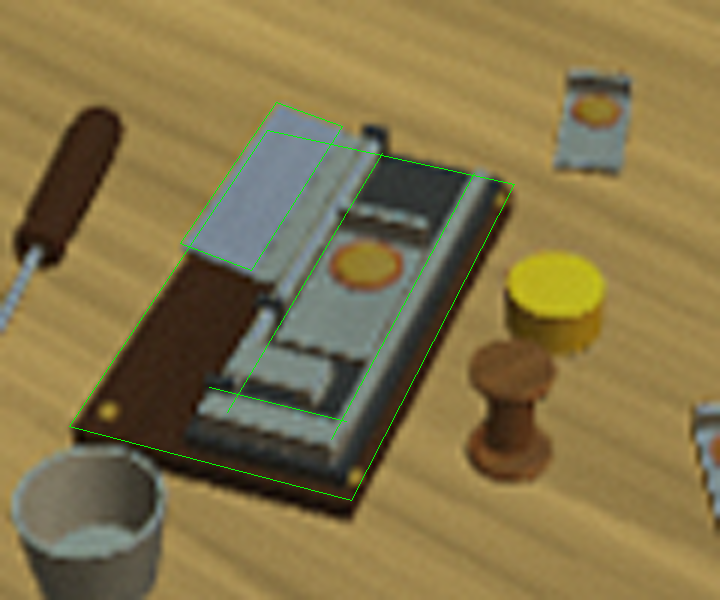

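Run:
```python
from h import *
from bench import env
p=np.load("p.npy")
T=env.grab_frame("top");S=env.grab_frame("scene")
def inv(w):
    c,s=np.cos(p[2]),np.sin(p[2]);d=(w[:2]-p[:2])*1000;return np.array([c*d[0]+s*d[1],-s*d[0]+c*d[1]]).round(1)
u=lambda q,s,o:(np.array(q)+.5)/s-.5+np.array(o)
for q,z in(((340,210),.042),((428,225),.042),((278,342),.028),((365,357),.028)): print("scene",q,inv(ray(S,u(q,6,(190,160)),z)))
for q,z in(((213,400),.042),((290,380),.042),((160,250),.028),((245,228),.028)): print("top",q,inv(ray(T,u(q,5,(220,120)),z)))
for f,n,(x,y,w,h),s in((T,"top",(240,135,60,70),8),(S,"scene",(220,180,60,50),12)):
    im=cv2.resize(f["img"][y:y+h,x:x+w],None,fx=s,fy=s,interpolation=cv2.INTER_CUBIC)
    for hx,col in((-10,(0,255,0)),(-15,(0,0,255))):
      for l in([(hx-40,-21,42),(hx-40,21,42)],[(hx+40,-21,28),(hx+40,21,28)]):
        q=((proj(f,J2W(p,l))-(x,y)+.5)*s-.5).astype(int); cv2.polylines(im,[q.reshape(-1,1,2)],False,col,1)
    cv2.imwrite(f"pics/h_{n}.png",im)
o=env.get_obs();print(inv(o["eef_pos"]))
```

```text
scene (340, 210) [-41.1 -17.5]
scene (428, 225) [-44.4  22.7]
scene (278, 342) [ 34.2 -16.9]
scene (365, 357) [30.6 21. ]
top (213, 400) [-50.2  19.6]
top (290, 380) [-52.  -20.3]
top (160, 250) [32.1 22.9]
top (245, 228) [ 30.1 -21.8]
[-565.  -500.5]
```

View pics/h_top.png

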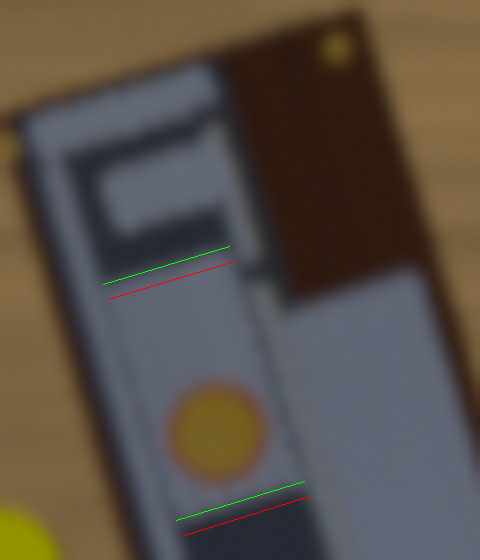

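View pics/h_scene.png

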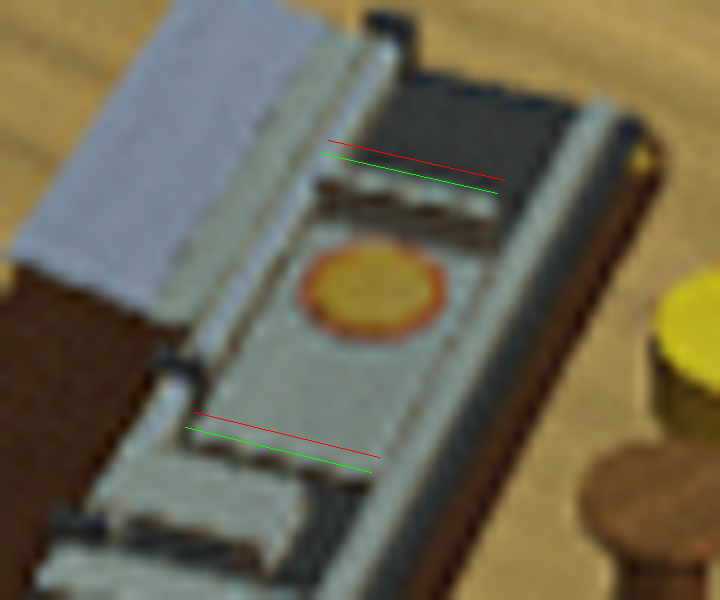

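```bash
cat >> h.py <<'E'
def W2J(w):
    p=np.load("p.npy");c,s=np.cos(p[2]),np.sin(p[2]);d=(np.array(w)[:2]-p[:2])*1000;return np.array([c*d[0]+s*d[1],-s*d[0]+c*d[1],w[2]*1000])
def report(target=(-75,-30)):
    from bench import env
    p=np.load("p.npy");o=env.get_obs()
    R=cv2.Rodrigues(np.array(o["orientation"]))[0]
    print("t",o["t"],"jig",W2J(o["eef_pos"]).round(1),"yawerr",np.degrees(p[2]-np.arctan2(R[1,0],R[0,0])).round(2),"tilt",R[:,2].round(3),"f",o["ft_force"].round(2),"op",round(o["opening"]*1000,1))
    w=J2W(p,[*target,0])[0]; print("go",(w-o["eef_pos"])[:2].round(4))
E
python3 -c "
from h import *;report()"
```

```text
t 0.3 jig [-565.  -500.5  239. ] yawerr -1.57 tilt [-0.     0.001 -1.   ] f [-0.59  0.6   0.12] op 85.2
go [0.3312 0.5931]
```

```bash
python3 -m inch '[[-0.08,0.02,0.035,0,-1.5],[-0.08,0.02,0.035,0,0],[-0.08,0.02,0.035,0,0],[-0.08,0.02,0.035,0,0],[-0.08,0.02,0.035,0,0]]'; python3 -m inch '[[-0.08,0.02,0.035,0,0],[-0.08,0.02,0.035,0,0],[-0.08,0.02,0.035,0,0],[-0.08,0.02,0.035,0,0],[-0.08,0.02,0.035,0,0]]'; python3 -c "
from h import *;report()"
```

```text
t: 0.72
eef_pos: [0.3075, -0.4673, 0.237]
orientation: [3.108, 0.431, -0.009]
ft_force: [0.9, -0.3, -0.1]
opening: 0.0465
t: 1.13
eef_pos: [0.4091, -0.2849, 0.2381]
orientation: [3.106, 0.428, -0.007]
ft_force: [1.1, -0.5, 0.5]
opening: 0.0461
t 1.1333 jig [-275.4 -217.9  238.1] yawerr 1.29 tilt [-0.004 -0.007 -1.   ] f [ 1.11 -0.5   0.53] op 46.1
go [0.1368 0.2383]
```

```bash
python3 -m inch '[[-0.08,0.022,0.038,-0.01,1.3],[-0.08,0.022,0.038,-0.01,0],[-0.08,0.022,0.038,-0.01,0],[-0.08,0.022,0.038,-0.02,0],[-0.08,0.022,0.038,-0.02,0]]'; python3 -m inch '[[-0.08,0.02,0.04,-0.01,0],[-0.08,0,0,0,0],[-0.08,0,0,0,0]]'; python3 -c "
from h import *;report()"
```

```text
t: 1.55
eef_pos: [0.5101, -0.1127, 0.1814]
orientation: [3.093, 0.464, 0.012]
ft_force: [0.3, -1.6, 0.2]
opening: 0.0463
t: 1.8
eef_pos: [0.5298, -0.0658, 0.1695]
orientation: [3.096, 0.488, 0.01]
ft_force: [-0.4, -0.7, 0.3]
opening: 0.0459
t 1.8 jig [-96.  -43.6 169.5] yawerr -0.94 tilt [ 0.008 -0.007 -1.   ] f [-0.44 -0.68  0.32] op 45.9
go [0.0161 0.0192]
```

```bash
python3 -m inch '[[-0.08,0.016,0.02,-0.035,-0.9],[-0.08,0,0,-0.035,0],[-0.08,0,0,-0.01,0],[-0.08,0,0,0,0]]'; python3 -c "
from h import *;report()"
```

```text
t: 2.13
eef_pos: [0.5477, -0.0479, 0.0928]
orientation: [3.097, 0.46, 0.022]
ft_force: [-0.8, -0.3, 0.5]
opening: 0.0461
t 2.1333 jig [-73.7 -31.7  92.8] yawerr 0.08 tilt [ 0.015 -0.008 -1.   ] f [-0.78 -0.28  0.48] op 46.1
go [-0.0017  0.0012]
```

```bash
cat >> h.py <<'E'
def snap(tag):
    from bench import env
    for n,(x,y,w,h),s in(("top",(220,120,110,120),5),("scene",(190,130,120,130),5)):
        f=env.grab_frame(n); cv2.imwrite(f"pics/{tag}_{n}.png",cv2.resize(f["img"][y:y+h,x:x+w],None,fx=s,fy=s,interpolation=cv2.INTER_CUBIC))
E
python3 -c "
from h import *;snap('a')"
```

```text
(no output)
```

View pics/a_scene.png

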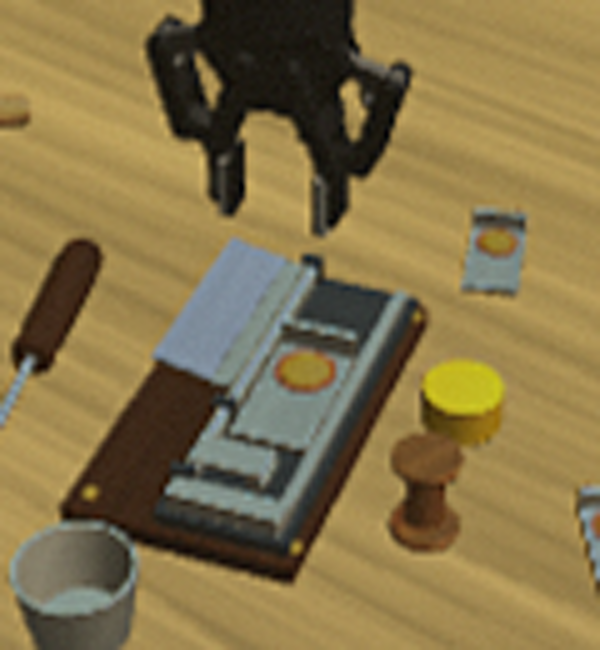

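View pics/a_top.png

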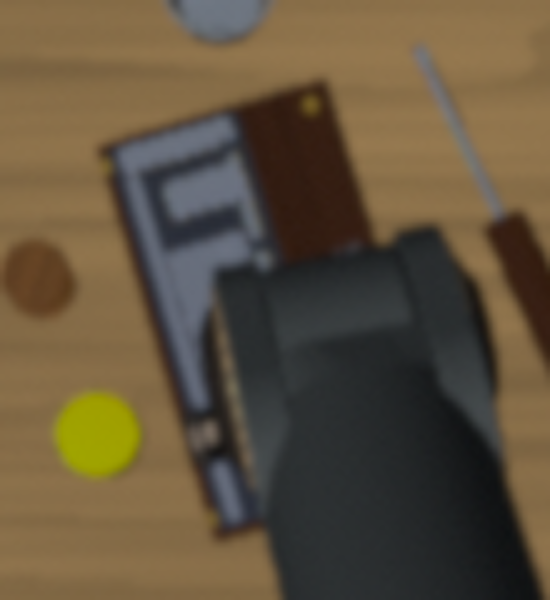

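Run:
```python
from h import *
from bench import env
S=env.grab_frame("scene")
for z in(.085,.09):
  for q in((210,206),(230,215),(312,226),(333,234)): print(z,q,W2J(ray(S,(np.array(q)+.5)/5-.5+np.array((190,130)),z)).round(1))
```

```text
0.085 (210, 206) [-73.3 -71.1  85. ]
0.085 (230, 215) [-69.3 -57.9  85. ]
0.085 (312, 226) [-74.8 -13.2  85. ]
0.085 (333, 234) [-71.8  -0.3  85. ]
0.09 (210, 206) [-67.  -68.2  90. ]
0.09 (230, 215) [-63.  -55.1  90. ]
0.09 (312, 226) [-68.4 -10.8  90. ]
0.09 (333, 234) [-65.4   2.   90. ]
```

```bash
python3 -m inch '[[-0.08,-0.001,0.003,-0.018,0],[-0.08,0,0,-0.018,0],[-0.08,0,0,0,0],[-0.08,0,0,0,0]]'; python3 -c "
from h import *;report((-75,-29))"
```

```text
t: 2.62
eef_pos: [0.5532, -0.0492, 0.067]
orientation: [3.092, 0.448, 0.051]
ft_force: [0.9, 0.6, -0.1]
opening: 0.0458
t 2.6167 jig [-68.8 -34.5  67. ] yawerr 0.48 tilt [ 0.035 -0.012 -0.999] f [ 0.86  0.63 -0.15] op 45.8
go [-0.0075  0.0035]
```

```bash
python3 -m inch '[[-0.08,-0.007,0.0035,0,0]]'; python3 -c "
from h import *;report((-75,-29))
from bench import env;o=env.get_obs();print(o['qpos'].round(3),o['joint_velocities'].round(3))"; python3 -m inch '[[-0.08,0,0,0,0]]'; python3 -c "
from h import *;report((-75,-29))
from bench import env;o=env.get_obs();print(o['qpos'].round(3),o['joint_velocities'].round(3))"
```

```text
t: 2.7
eef_pos: [0.5479, -0.0469, 0.0687]
orientation: [3.092, 0.444, 0.057]
ft_force: [-0.1, 0.4, -0.3]
opening: 0.046
t 2.7 jig [-73.2 -30.8  68.7] yawerr 0.6 tilt [ 0.039 -0.012 -0.999] f [-0.14  0.43 -0.28] op 46.0
go [-0.0023  0.0012]
[ 0.246  0.485 -0.311  1.997  0.258  0.657 -1.516] [-0.046 -0.151 -0.029  0.216 -0.014 -0.081 -0.094]
t: 2.78
eef_pos: [0.5471, -0.0464, 0.07]
orientation: [3.092, 0.445, 0.058]
ft_force: [-1.6, 0.2, -0.4]
opening: 0.0459
t 2.7833 jig [-73.8 -30.1  70. ] yawerr 0.59 tilt [ 0.039 -0.012 -0.999] f [-1.61  0.24 -0.44] op 45.9
go [-0.0015  0.0007]
[ 0.246  0.482 -0.312  1.998  0.257  0.658 -1.516] [ 0.015 -0.012  0.012 -0.048  0.003 -0.001  0.011]
```

```bash
python3 -m inch '[[-0.08,-0.001,0.001,-0.01,0.5],[-0.08,0,0,-0.008,0],[-0.08,0,0,0,0]]'; python3 -c "
from h import *;report((-75,-29))"
```

```text
t: 3.03
eef_pos: [0.5475, -0.0456, 0.0538]
orientation: [3.088, 0.459, 0.067]
ft_force: [0.3, -0.2, -0.1]
opening: 0.0463
t 3.0333 jig [-73.2 -29.5  53.8] yawerr 0.05 tilt [ 0.045 -0.013 -0.999] f [ 0.31 -0.18 -0.14] op 46.3
go [-0.0019 -0.0001]
```

```bash
python3 -m inch '[[-0.08,-0.002,0,-0.007,0],[-0.08,0,0,0,0]]'; python3 -c "
from h import *;report((-75,-29));snap('b')"
```

```text
t: 3.2
eef_pos: [0.5451, -0.0455, 0.0457]
orientation: [3.088, 0.459, 0.066]
ft_force: [-0.0, 0.2, 0.2]
opening: 0.0461
t 3.2 jig [-75.5 -28.7  45.7] yawerr 0.04 tilt [ 0.044 -0.013 -0.999] f [-0.05  0.19  0.25] op 46.1
go [ 0.0005 -0.0002]
```

View pics/b_scene.png

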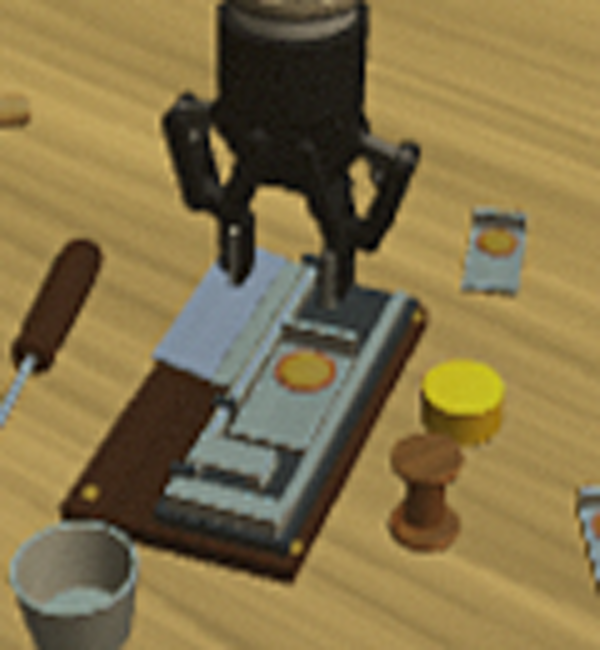

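```bash
for i in 1; do python3 -m inch '[[-0.08,0,0,-0.004,0],[-0.08,0,0,0,0]]';done; python3 -c "
from h import *;report((-75,-29))"; python3 -m inch '[[-0.08,0,0,-0.004,0],[-0.08,0,0,0,0]]'; python3 -c "
from h import *;report((-75,-29))"
```

```text
t: 3.47
eef_pos: [0.5474, -0.0456, 0.0431]
orientation: [3.087, 0.459, 0.072]
ft_force: [-1.6, 0.9, 2.7]
opening: 0.0462
t 3.4667 jig [-73.3 -29.4  43.1] yawerr 0.04 tilt [ 0.049 -0.013 -0.999] f [-1.57  0.85  2.75] op 46.2
go [-0.0017 -0.0001]
t: 3.63
eef_pos: [0.5477, -0.0461, 0.0396]
orientation: [3.086, 0.458, 0.072]
ft_force: [-2.0, -0.7, 4.4]
opening: 0.0465
t 3.6333 jig [-73.2 -30.   39.6] yawerr 0.07 tilt [ 0.049 -0.014 -0.999] f [-2.02 -0.73  4.45] op 46.5
go [-0.002   0.0004]
```

```bash
python3 -m inch '[[-0.08,-0.001,0,-0.004,0],[-0.08,0,0,-0.002,0]]'; python3 -c "
from h import *;report((-75,-29));snap('c')"
```

```text
t: 3.8
eef_pos: [0.5478, -0.0463, 0.035]
orientation: [3.085, 0.457, 0.076]
ft_force: [-3.5, -0.0, 6.9]
opening: 0.0464
t 3.8 jig [-73.1 -30.2  35. ] yawerr 0.08 tilt [ 0.051 -0.015 -0.999] f [-3.47 -0.01  6.89] op 46.4
go [-0.0022  0.0006]
```

View pics/c_scene.png

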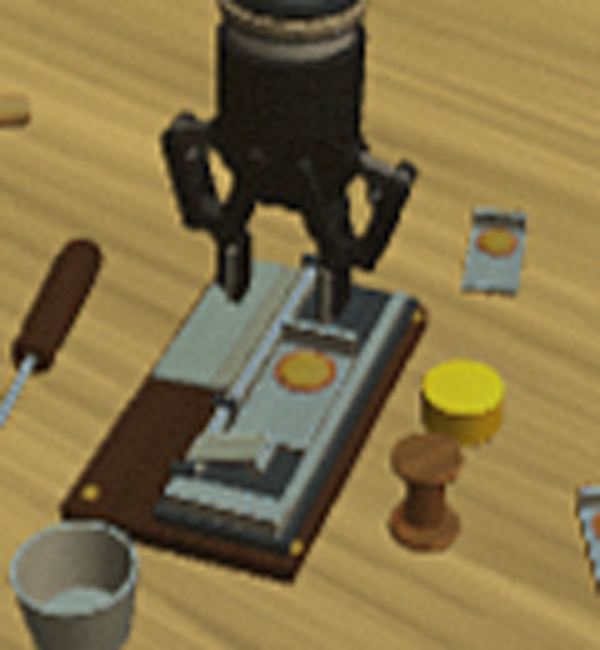

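```bash
python3 -m inch '[[-0.08,0,0,0,0],[-0.08,0.0048,0.0015,0,0]]'; python3 -c "
from h import *;report((-60,-29))";  python3 -m inch '[[-0.08,0.0048,0.0015,0,0],[-0.08,0.0048,0.0015,0,0]]'; python3 -c "
from h import *;report((-60,-29))"
```

```text
t: 4.07
eef_pos: [0.5506, -0.0457, 0.0357]
orientation: [3.084, 0.455, 0.069]
ft_force: [-5.0, -2.0, 6.0]
opening: 0.0462
t 4.0667 jig [-70.2 -30.4  35.7] yawerr 0.15 tilt [ 0.047 -0.017 -0.999] f [-5.04 -2.04  6.  ] op 46.2
go [0.0094 0.0043]
t: 4.23
eef_pos: [0.5567, -0.0443, 0.0359]
orientation: [3.083, 0.451, 0.056]
ft_force: [-4.6, -1.2, 6.5]
opening: 0.0462
t 4.2333 jig [-64.  -30.9  35.9] yawerr 0.29 tilt [ 0.039 -0.02  -0.999] f [-4.6  -1.23  6.46] op 46.2
go [0.0033 0.003 ]
```

```bash
python3 -m inch '[[-0.08,0.005,0.0025,-0.001,0.3],[-0.08,0.005,0.0025,0,0]]'; python3 -c "
from h import *;report((-50,-29))";  python3 -m inch '[[-0.08,0.005,0.002,-0.001,0],[-0.08,0.005,0.002,0,0]]'; python3 -c "
from h import *;report((-50,-29));snap('d')"
```

```text
t: 4.4
eef_pos: [0.5618, -0.0425, 0.0348]
orientation: [3.079, 0.455, 0.036]
ft_force: [-8.2, -3.6, 10.1]
opening: 0.0464
t 4.4 jig [-58.7 -30.7  34.8] yawerr 0.16 tilt [ 0.027 -0.025 -0.999] f [-8.22 -3.57 10.12] op 46.4
go [0.0078 0.0041]
t: 4.57
eef_pos: [0.5653, -0.0418, 0.0335]
orientation: [3.077, 0.45, 0.011]
ft_force: [-9.0, -2.5, 10.1]
opening: 0.0461
t 4.5667 jig [-55.1 -31.   33.5] yawerr 0.34 tilt [ 0.011 -0.031 -0.999] f [-9.04 -2.54 10.12] op 46.1
go [0.0043 0.0034]
```

View pics/d_scene.png

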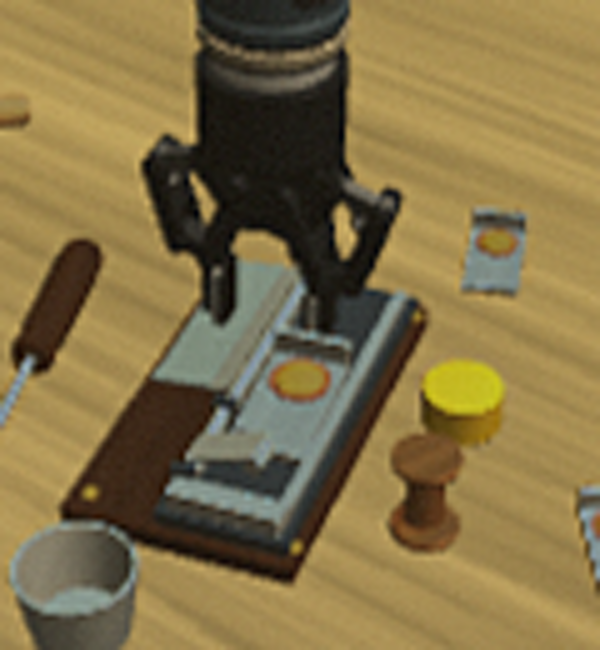

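```bash
python3 -m inch '[[-0.08,0.006,0.003,0.001,0.3],[-0.08,0.006,0.003,0,0]]'; python3 -c "
from h import *;report((-40,-29))";  python3 -m inch '[[-0.08,0.006,0.003,0,0.2],[-0.08,0.006,0.003,0,0]]'; python3 -c "
from h import *;report((-40,-29))"
```

```text
t: 4.83
eef_pos: [0.5721, -0.0396, 0.0342]
orientation: [3.072, 0.452, -0.008]
ft_force: [-7.3, -4.3, 9.4]
opening: 0.0464
t 4.8333 jig [-47.9 -30.9  34.2] yawerr 0.25 tilt [-0.    -0.037 -0.999] f [-7.29 -4.27  9.36] op 46.4
go [0.007  0.0041]
t: 5.0
eef_pos: [0.5773, -0.038, 0.034]
orientation: [3.067, 0.451, -0.035]
ft_force: [-6.7, -3.4, 9.9]
opening: 0.0461
t 5.0 jig [-42.4 -30.8  34. ] yawerr 0.26 tilt [-0.016 -0.044 -0.999] f [-6.72 -3.42  9.9 ] op 46.1
go [0.0018 0.0025]
```

```bash
python3 -m inch '[[-0.08,0.008,0.003,0,0.3],[-0.08,0.008,0.003,0,0]]'; python3 -c "
from h import *;report((-30,-29));snap('e')"
```

```text
t: 5.17
eef_pos: [0.5859, -0.0361, 0.0341]
orientation: [3.062, 0.454, -0.064]
ft_force: [-8.1, -3.2, 9.6]
opening: 0.0462
t 5.1667 jig [-33.7 -31.6  34.1] yawerr 0.17 tilt [-0.034 -0.051 -0.998] f [-8.11 -3.2   9.62] op 46.2
go [0.0028 0.0036]
```

View pics/e_scene.png

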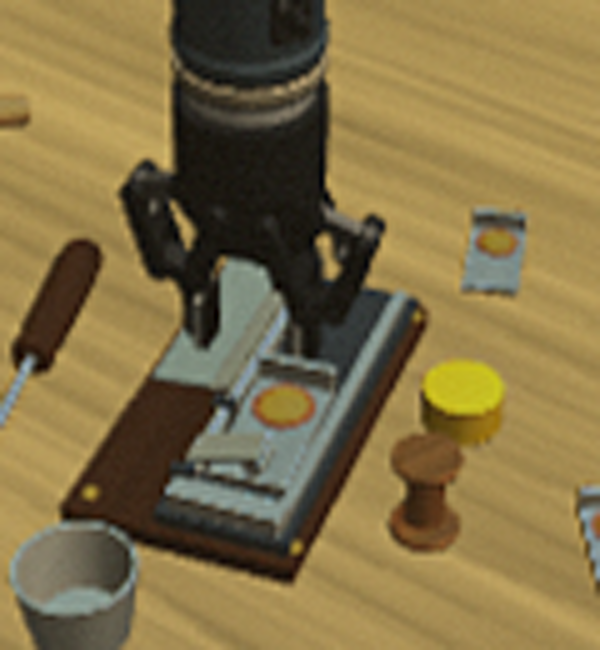

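```bash
python3 -m inch '[[-0.08,0.007,0.004,0,0.2],[-0.08,0.007,0.004,0,0]]'; python3 -c "
from h import *;report((-16,-29));snap('f')"
```

```text
t: 5.43
eef_pos: [0.5949, -0.0327, 0.0341]
orientation: [3.056, 0.453, -0.084]
ft_force: [-6.8, -3.2, 10.1]
opening: 0.0462
t 5.4333 jig [-24.1 -31.   34.1] yawerr 0.21 tilt [-0.046 -0.058 -0.997] f [-6.82 -3.19 10.06] op 46.2
go [0.0072 0.0043]
```

View pics/f_scene.png

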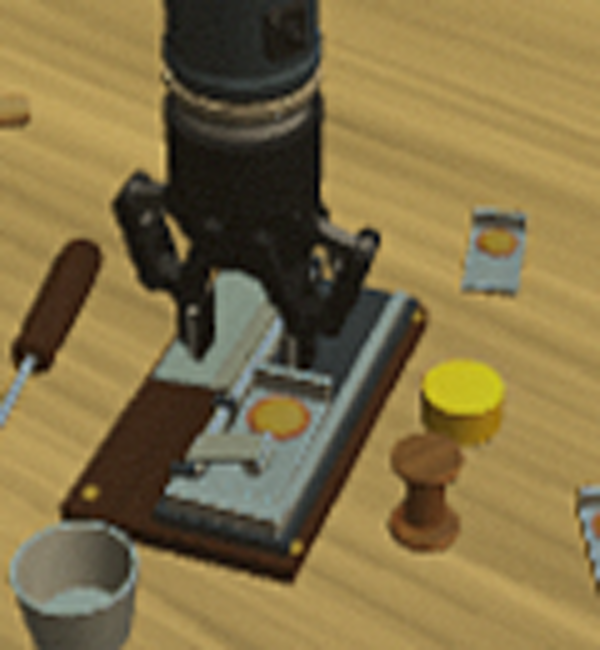

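```bash
python3 -m inch '[[-0.08,0.006,0.003,0,0.2]]'; python3 -c "
from h import *;report((-16,-29))";python3 -m inch '[[-0.08,0.006,0.003,0,0]]'; python3 -c "
from h import *;report((-16,-29))"; python3 -m inch '[[-0.08,0.005,0.002,0,0]]'; python3 -c "
from h import *;report((-16,-29));snap('g')"
```

```text
t: 5.62
eef_pos: [0.5988, -0.0315, 0.0342]
orientation: [3.053, 0.455, -0.092]
ft_force: [-7.6, -3.2, 9.7]
opening: 0.0462
t 5.6167 jig [-20.  -30.9  34.2] yawerr 0.1 tilt [-0.051 -0.061 -0.997] f [-7.64 -3.2   9.68] op 46.2
go [0.0033 0.003 ]
t: 5.7
eef_pos: [0.6007, -0.0309, 0.0342]
orientation: [3.05, 0.453, -0.109]
ft_force: [-12.9, -3.9, 13.4]
opening: 0.0463
t 5.7 jig [-18.1 -30.9  34.2] yawerr 0.2 tilt [-0.062 -0.065 -0.996] f [-12.93  -3.93  13.38] op 46.3
go [0.0014 0.0024]
t: 5.78
eef_pos: [0.6006, -0.031, 0.0344]
orientation: [3.047, 0.451, -0.129]
ft_force: [-13.2, -2.2, 15.0]
opening: 0.0459
t 5.7833 jig [-18.1 -30.9  34.4] yawerr 0.26 tilt [-0.074 -0.07  -0.995] f [-13.17  -2.21  15.01] op 45.9
go [0.0015 0.0025]
```

View pics/g_scene.png

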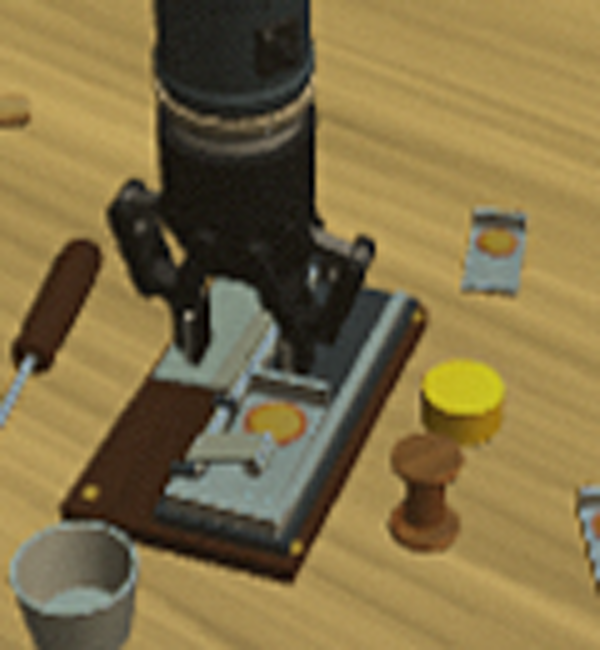

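Run:
```python
from h import *
from bench import env
p=np.load("p.npy");S=env.grab_frame("scene")
x,y,w,h=210,190,50,50;s=12
im=cv2.resize(S["img"][y:y+h,x:x+w],None,fx=s,fy=s,interpolation=cv2.INTER_CUBIC)
def rot(P,a):
    P=np.float64(P);P=P-[0,-26,31];c,s_=np.cos(a),np.sin(a)
    return np.c_[P[:,0],c*P[:,1]-s_*P[:,2],s_*P[:,1]+c*P[:,2]]+[0,-26,31]
for a,col in((.12,(0,0,255)),(.25,(0,255,0)),(.4,(255,0,0))):
    for l in([(5,-41,35.5),(5,-74,42)],[(65,-26,38),(65,13,38),(45,13,38)]):
        q=((proj(S,J2W(p,rot(l,a)))-(x,y)+.5)*s-.5).astype(int);cv2.polylines(im,[q.reshape(-1,1,2)],False,col,1)
for l in([(75,-21,28),(75,21,28)],[(-5,-21,42),(-5,21,42)]):
    q=((proj(S,J2W(p,l))-(x,y)+.5)*s-.5).astype(int);cv2.polylines(im,[q.reshape(-1,1,2)],False,(255,255,0),1)
cv2.imwrite("pics/clip.png",im)
```

```text
(no output)
```

View pics/clip.png

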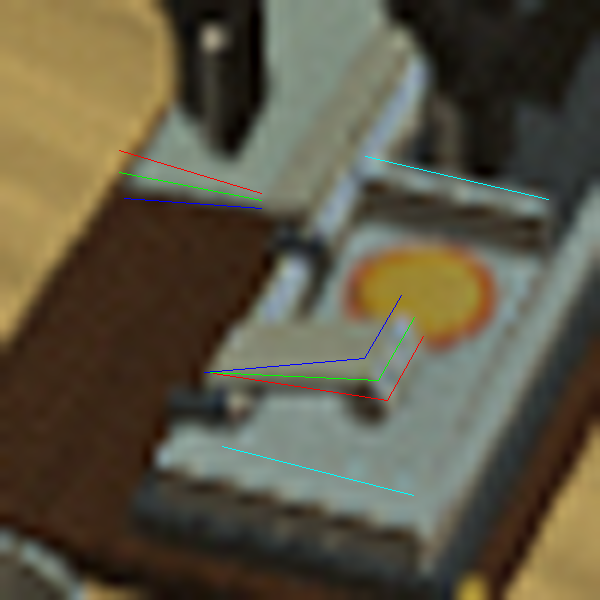

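```bash
python3 -m inch '[[-0.08,0.008,0.003,0,0]]'; python3 -c "
from h import *;report((-16,-29))"; python3 -m inch '[[-0.08,-0.004,-0.001,0,0]]'; python3 -c "
from h import *;report((-16,-29))"; python3 -m inch '[[-0.08,-0.004,-0.001,0,0]]'; python3 -c "
from h import *;report((-16,-29));snap('i')"
```

```text
t: 6.02
eef_pos: [0.6008, -0.0309, 0.0345]
orientation: [3.043, 0.45, -0.156]
ft_force: [-20.8, -5.8, 19.5]
opening: 0.046
t 6.0167 jig [-18.  -30.9  34.5] yawerr 0.29 tilt [-0.091 -0.076 -0.993] f [-20.82  -5.83  19.5 ] op 46.0
go [0.0013 0.0024]
t: 6.1
eef_pos: [0.5977, -0.0318, 0.0355]
orientation: [3.042, 0.452, -0.154]
ft_force: [6.3, 0.4, 7.0]
opening: 0.0459
t 6.1 jig [-21.1 -31.   35.5] yawerr 0.23 tilt [-0.089 -0.076 -0.993] f [6.29 0.44 7.05] op 45.9
go [0.0043 0.0034]
t: 6.18
eef_pos: [0.5961, -0.0324, 0.0369]
orientation: [3.042, 0.453, -0.145]
ft_force: [4.1, 0.8, 5.2]
opening: 0.0465
t 6.1833 jig [-22.9 -31.   36.9] yawerr 0.18 tilt [-0.083 -0.076 -0.994] f [4.1  0.8  5.21] op 46.5
go [0.006  0.0039]
```

View pics/i_scene.png

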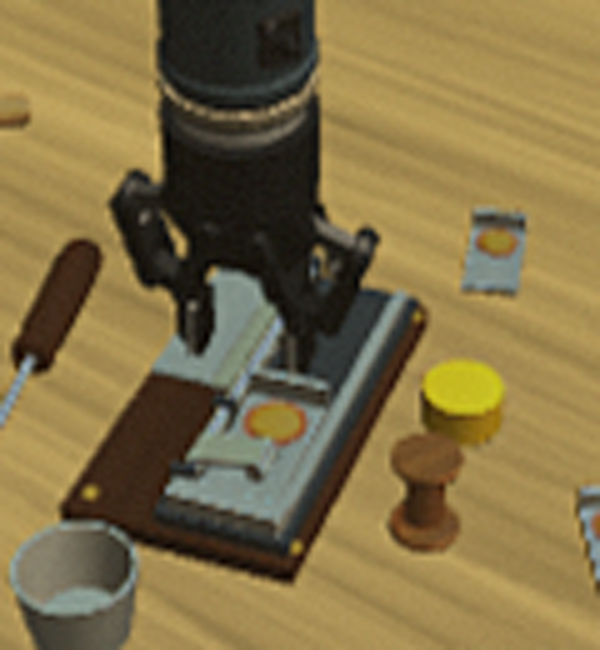

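```bash
python3 -m inch '[[-0.08,-0.002,-0.001,0.006,0],[-0.08,-0.002,-0.001,0.008,0],[-0.08,-0.001,0,0.015,0],[-0.08,0,0,0.025,0],[-0.08,0,0,0.03,0]]'; python3 -m inch '[[-0.08,-0.015,0,0.035,0],[-0.08,-0.03,-0.02,0.02,0],[-0.08,-0.03,-0.02,0,0],[-0.08,-0.02,-0.03,0,0],[-0.08,0,-0.04,0,0]]'; python3 -m inch '[[-0.08,0,-0.04,0,0],[-0.08,0,-0.04,0,0],[-0.08,0,-0.04,0,0],[-0.08,0,0,0,0],[-0.08,0,0,0,0]]'; python3 -c "
from h import *;report((-16,-29));snap('j')"
```

```text
t: 6.7
eef_pos: [0.5851, -0.0343, 0.119]
orientation: [3.044, 0.455, -0.167]
ft_force: [0.7, -0.7, 0.0]
opening: 0.0461
t: 7.12
eef_pos: [0.4885, -0.1359, 0.1838]
orientation: [3.044, 0.481, -0.15]
ft_force: [-0.1, 0.4, -0.2]
opening: 0.046
t: 7.53
eef_pos: [0.4801, -0.2696, 0.1866]
orientation: [3.043, 0.462, -0.155]
ft_force: [0.3, 1.1, 0.1]
opening: 0.0459
t 7.5333 jig [-203.1 -224.   186.6] yawerr -0.13 tilt [-0.09  -0.074 -0.993] f [0.28 1.08 0.15] op 45.9
go [0.122  0.2411]
```

View pics/j_scene.png

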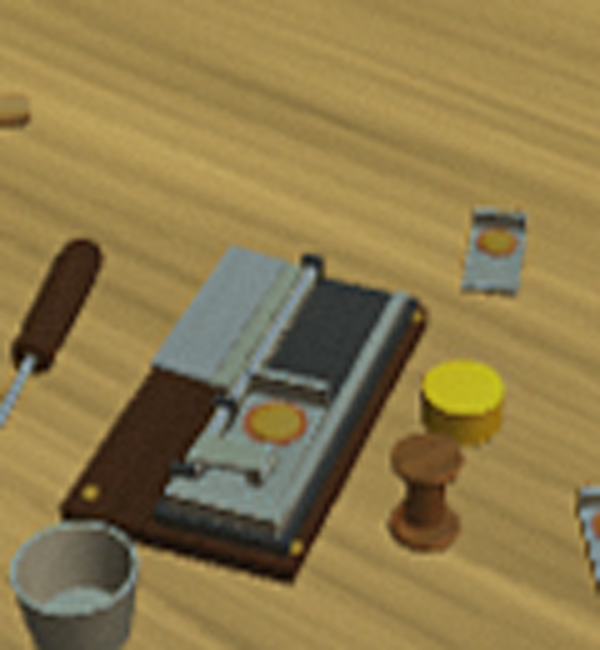

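View pics/j_top.png

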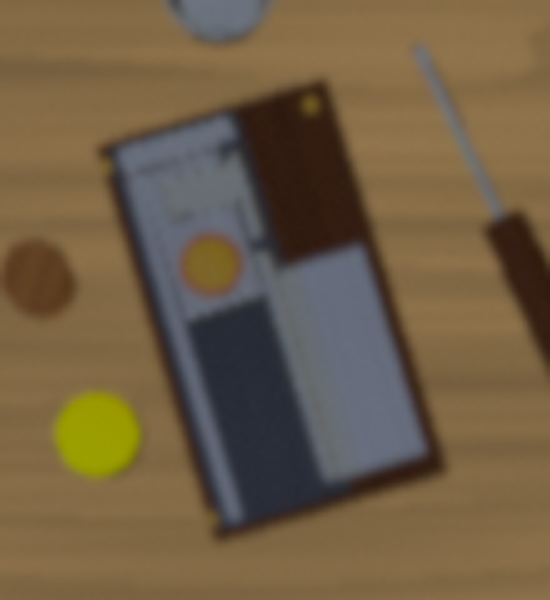

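Run:
```python
from h import *
from bench import env
T=env.grab_frame("top")
for q in((190,322),(267,299),(235,346),(212,264)): print(q,W2J(ray(T,(np.array(q)+.5)/5-.5+np.array((220,120)),.042 if q[0] in(190,267) else .03)).round(1))
im=T["img"][140:195,235:295];cv2.imwrite("pics/k.png",cv2.resize(cv2.convertScaleAbs(im,alpha=1.7),None,fx=10,fy=10,interpolation=cv2.INTER_CUBIC))
```

```text
(190, 322) [-9.3 19.2 42. ]
(267, 299) [ -9.5 -21.3  42. ]
(235, 346) [-26.4   0.8  30. ]
(212, 264) [17.1 -0.3 30. ]
```

View pics/k.png

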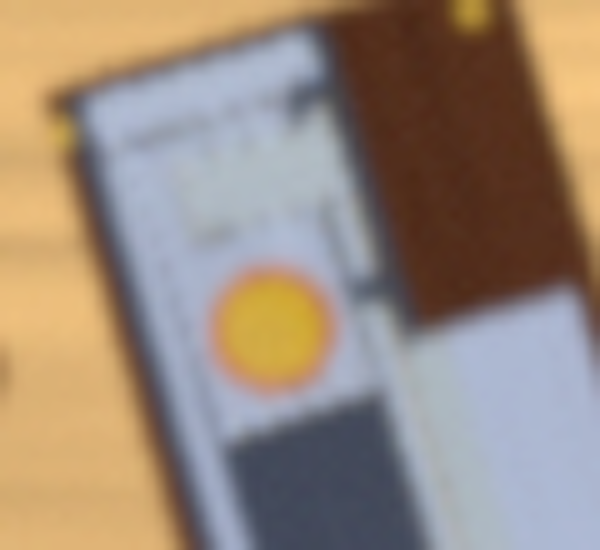

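```bash
python3 -c "
from bench import env;print(env.get_obs()['t'],env.finish_job())"
```

```text
the job is handed in; nothing more can be done
7.6833 None
```

I pressed the bar open with the right fingertip and kept it pressed while the left fingertip pushed the holder forward. I then backed off about 5 mm, lifted off the bar and moved the arm clear. The job was handed in at t = 7.7 s.

**Holder home:** The push stalled: the tool stayed at jig x about -18 while the force rose to about 20 N. The last top picture shows no dark floor between the holder's front edge and the stop.

**Clip:** From one overlay I judged it about 0.28 rad open at the end of the push. After release, the jaw is down on the plate in the pictures. I could not read the joint angle directly.

**Bystanders:** The spool, wax, tin and awl are where they were in the last close pictures. I did not recheck the blank, hammer or brush, but the arm never went near them.

**What disagreed:**
- In the last top picture the holder's back edge measured about jig x -9.4, where home is -5. I put this down to an error in my jig fit. The scene and top views already differed by several mm before I moved anything, and the holder's travel of about 42 mm is what was needed.
- The tool tilted by up to about 0.12 rad during the push, without visible effect.

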